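# File the reference paddle and cover the calibration stage

### The arm

A 7-joint arm with a two-finger parallel gripper is mounted at the origin on the work surface. World frame = base frame: x ahead of the robot, y to its left, z up, the work surface at z = 0. Lengths are in m, angles in rad, forces in N, time in s.
With the tool pointing down it reaches from about 0.4 to 0.85 m from the base axis. Payload 10.4 kg.
Tool frame: the origin (TCP) lies at the very end of the fingers, on their centre line; the grasp point (between the pads) lies 19 mm behind it; x points along the fingers, y is the direction in which the jaws open and shut, and the axes are right-handed (so a half turn about x gives the same grasp; the last joint's range is limited). The gripper opens to 85 mm and grips with 20 to 120 N. Pads are 22 mm wide; open, the fingers measure 114 mm over their backs; the gripper's body (76 mm by 85 mm) begins 54 mm behind the grasp point. The pads swing forward as they close: fully open they stand 13 mm farther back than shut.
Start: joints at [1.14, 0.332, -0.065, 1.46, 0.022, 1.35, -0.088], TCP at [0.248, -0.574, 0.231] pointing down, gripper open.
Joint ranges: [-2.6, 2.6], [-0.5, 2.12], [-1.47, 1.34], [0.16, 2.42], [-1.27, 4.41], [0.06, 2.06], [-2.6, 2.6]. Speed limits (rad/s): [2.22, 2.22, 2.79, 2.79, 3.14, 3.14, 3.14].

### API

Orientations are given as a unit quaternion [x, y, z, w].
In Python, from workcell import monitor, camera, ticket, regions_of gives the robot as it stands.
- The arm moves only by the tool step_arm, never from a script. Its argument "increments" is a list of rows, each a list of 5 numbers: the finger opening in m, from 0 to 0.0854, then the shift along the world's x, y, z in m, then the turn about the world's z in rad. A call has 1 to 12 rows; each row shifts and turns the commanded pose from where the row before left it; what a row does not reach is not made up. A row lasts 1/12 s, in which the tool goes at most 41.7 mm and 7.16 degrees, less where a joint would pass 70% of its speed; a pose out of reach is approached as far as the arm can. A call with a gripper value outside its range is refused whole. The fingers move at their own pace and stop on an object; "force" is the grip in N (left out, the last holds). Time passes only in rows, so rows that do not move let the fingers close. It gives the time, the measured TCP pose, the force and the opening at its end, in the units of the state.
- monitor.get_obs(): the state, without advancing time (a new reading comes with each control period).
- camera(name): name is "side" or "top"; returns a dict with "color" (420x560x3 uint8, red, green, blue), "range_z" (420x560 float32, m along the optical axis (not along the pixel's ray), 0 where there is no reading), "fx", "fy", "cx", "cy" (pixels), "k1" (the pictures are not rectified: a ray, as slopes to the right and down, at radius r is drawn at 1 + k1 r^2 times it, then the intrinsics apply), "cam_to_world" (4x4, takes a point from camera to world coordinates). Camera axes: x right, y up, looking along -z (the intrinsics and any distortion apply to the point x, -y, -z); pixel columns grow to the right and rows downward; lengths in m; the calibration is good to about 2 mm. A picture is of the moment at which its call begins.
- ticket.hand_in(): hands the job in, once; it reports no verdict.
Trained networks look in a picture, given as the dict that the camera call returned (one of the last four; its "shot" number tells which), for a name from the list of things; names that differ only in an ending like _2 or _b are one class to them, and where a whole thing is asked for, a point or a joint stands for the part that bears it (a point fixed in the world has none). Each returns a list of dicts, best first, with "p" (0 to 1); they miss things now and then, are a little off and sometimes report something else, mostly with a low value. They report only what shows in the picture. A call takes as long as a camera call.
- regions_of(picture, query): "region" (420x560 bool, what is visible of it) and "centre" ([row, column] in pixels, amid what is visible of it).
The state is a dict: "clock": time; "joint_pos": joint angles; "joint_velocities": joint speeds; "tau": joint torques, N m; "position": TCP position; "ee_rot": TCP orientation; "ft_force": force on the tool from outside, world axes, zero at the start; "torque": the same for the moment, N m; "grip_width": opening from 0.0 (shut) to 1.0 (fully open).
Only numpy, scipy, OpenCV 4.12 (cv2) and the standard library are available. Lean on these libraries where they do the work, as an engineer would, in place of code of your own. Each camera call takes 0.05 s, during which the arm holds its last target. There are 200 camera calls.

### The job

Calibration is finished, so put the analyser's calibration stage away: pull the orange-handled reference paddle up out of the stage and slide it edgewise, fully home and upright, into the empty slot of the pale rack (the one marked by green clips). Then lower the white cover plate over the stage's two brass pins until it lies flush on the stage. Set both down under control rather than dropping them, let go, and leave the other paddles and everything else on the bench where they are.

Things in the scene. Friction and masses are not known exactly. Their poses are not given: they have to be found in the camera images.
- paddle: The reference paddle to file: a flat aluminium blade 6 thick (x) x 80 wide (y) x 92 high (z) with a gold disc on both faces and, above it, an orange handle 14 thick (x) x 60 wide (y), from z = 90 to z = 130. 0.10 to 0.20 kg. Origin: middle of the blade's bottom edge; x is the blade's normal, z up along it. It is the same turned half round. It starts upright in the stage's slot.
- stage: The calibration stage: a fixed dark grey block 100 (x) x 160 (y) x 30 high, origin at the centre of its underside. A slot 8.5 wide (x) x 85 long (y) x 24 deep in its middle (floor at z = 6) holds the paddle at the start. Two upright brass pins of 10 diameter stand at x = 0, y = +60 and -60, from z = 30 to z = 54, tapered over the last 4.
- stage_top (a point): Centre of the stage's top face, 30 above its origin and midway between the pins; axes as the stage's.
- rack: The pale fixed storage rack: a block 150 (x) x 102 (y) x 70 high, origin at the centre of its underside, with three parallel upright slots open at the top at x = -50, 0 and +50. Each slot is 9 wide (x), 86 long (y) and 55 deep (floor at z = 15). Two hold other paddles, one is empty.
- slot_clip: Pair of green clips, fixed on the rack's two long-side walls at the ends of the empty slot (which of the three varies); they rise 2 above the rack's top. Origin: under the centre of the empty slot at the level of the rack's underside, so the slot's floor is 15 above it; axes as the rack's (x across the slot, y along it).
- paddle_blue: Paddle of the same shape as the reference paddle with a blue handle, standing loosely in another slot of the rack. Leave it.
- paddle_grey: Paddle of the same shape with a grey handle, standing loosely in another slot of the rack. Leave it.
- plate: The white cover plate, 100 (x) x 150 (y) x 8 thick (z), lying flat on the table, origin at the centre of its underside. Two through holes of 13 diameter at x = 0, y = +60 and -60. In its middle a black upright grip bar 12 thick (x) x 60 long (y), from z = 8 to z = 40. 0.25 to 0.48 kg. The same turned half round.
- bottle: Amber bottle, 58 diameter, 150 high, origin under its centre. It and the jar stand in the gaps between stage, rack and plate. Leave it.
- jar: Pale jar with a white label and blue cap, 58 diameter, 100 high, origin under its centre. Leave it.
- tin: Flat steel tin, 66 diameter, 22 high, origin under its centre. Leave it.
- dish: White ceramic bowl, 84 diameter, 30 high, origin under its centre. Leave it.
- pen_tray: Clear open tray, 45 x 200 x 18, origin under its centre. Leave it.
- canister: Plain aluminium cylinder, 50 diameter, 120 high, origin under its centre. Leave it.
- case: Closed red case, 70 x 100 x 50 high, origin under its centre. Leave it.

How it is judged:
On the way, in this order (a step that is already met when the one before it is completed fails the run):
1. the orange paddle stands fully home in the rack's empty slot and is let go (horizontal distance between paddle and slot_clip below 0.006 m and z of paddle in the frame of slot_clip between 0.011 and 0.019 m and angle between paddle's own z axis and vertical below 0.1 rad and angle between the x axis of paddle and the x axis of slot_clip, either way round below 0.12 rad and contact force between the fingers and paddle below 0.2 N), for 0.2 s.
2. the cover plate lies flush on the stage over both pins and is let go (horizontal distance between plate and stage_top below 0.005 m and z of plate in the frame of stage_top between -0.003 and 0.0025 m and angle between plate's own z axis and vertical below 0.03 rad and angle between the y axis of plate and the y axis of stage, either way round below 0.06 rad and contact force between the fingers and plate below 0.2 N), for 0.2 s.
At the end, for the whole second after the job is handed in: The orange paddle is in the clip-marked slot: foot within 4 mm of its floor, 6 mm of its centre, 0.10 rad of upright. The plate is on the stage within 2.5 mm of flush, 5 mm of centre, tilt under 0.03 and turn under 0.06 rad. Both are released and at rest (all of step 1 and all of step 2 and linear speed of each of paddle, plate below 0.02 m/s and angular speed of each of paddle, plate below 0.2 rad/s); the robot touches nothing.
It fails at once if a paddle already in the rack is moved by more than 20 mm (distance of any of paddle_blue, paddle_grey from where it was at the start of the episode above 0.02 m).
It fails at once if another thing on the bench is moved by more than 25 mm or tipped by more than 0.4 rad (distance of any of bottle, jar, tin, dish, pen_tray, canister, case from where it was at the start of the episode above 0.025 m or angle between any of bottle, jar, tin, dish, pen_tray, canister, case's own z axis and vertical above 0.4 rad).
It fails at once if the paddle is dropped into the slot (faster than 0.4 m/s inside it) (horizontal distance between paddle and slot_clip below 0.012 m and z of paddle in the frame of slot_clip below 0.07 m and linear speed of paddle above 0.4 m/s).
It fails at once if the plate is dropped onto the stage (faster than 0.4 m/s within 35 mm of its top) (horizontal distance between plate and stage_top below 0.03 m and z of plate in the frame of stage_top below 0.035 m and linear speed of plate above 0.4 m/s).
It also fails if it takes over 69 s, if anything falls off the work surface, if the arm or the gripper's body presses on something with over 40 N, if the wrist force passes 120 N, or if a joint passes its speed limit or range.

## Working session

There is one attempt and no reset: what is moved stays moved. The work goes in short steps, Python scripts to look and compute and a tool call to move; the robot and the scene stay as the last step left them, time stands still between calls to the robot, and variables do not carry over. Pictures are saved under pics/ and viewed, about 8 in all and at most 12, crops included, and the job is handed in when it is done.

Besides the shell and the picture viewer there is one more tool, called after "Call:" as a command line: name --pt "numbers of a row" for each row, then --argument value for the rest. step_arm: Moves the arm, as the interface text tells. Its arguments: {"type":"object","properties":{"increments":{"type":"array"},"force":{"type":"number"}},"required":["increments"]}

```bash
mkdir -p pics; ls; cat > h.py <<'E'
import numpy as np, cv2
from workcell import monitor, camera, ticket, regions_of
def world(c, mask=None):
    """HxWx3 world points (nan where no depth)"""
    v,u=np.mgrid[0:420,0:560]
    p=np.stack([u,v],-1).reshape(-1,1,2).astype(float)
    K=np.array([[c['fx'],0,c['cx']],[0,c['fy'],c['cy']],[0,0,1.]])
    s=cv2.undistortPoints(p,K,np.array([c['k1'],0,0,0.])).reshape(420,560,2)
    z=c['range_z'].astype(float); z=np.where(z>0,z,np.nan)
    P=np.stack([s[...,0]*z,-s[...,1]*z,-z],-1)
    T=np.array(c['cam_to_world']); return P@T[:3,:3].T+T[:3,3]
def save(c,n): cv2.imwrite('pics/'+n,cv2.cvtColor(c['color'],cv2.COLOR_RGB2BGR))
E
python3 - <<'E'
from h import *
for n in('top','side'):
    c=camera(n); save(c,n+'0.png'); W=world(c)
    print(n,np.array(c['cam_to_world']).round(3).tolist(),c['fx'],c['k1'])
    for q in('paddle','stage','rack','slot_clip','plate','paddle_blue','paddle_grey','bottle','jar','tin','dish','canister','case','pen_tray'):
        for r in regions_of(c,q)[:2]:
            if r['p']<.3: continue
            m=r['region']; P=W[m]; P=P[~np.isnan(P[:,0])]
            print(q,round(r['p'],2),np.round(r['centre']),m.sum(),np.nanmedian(P,0).round(3), np.percentile(P,[2,98],axis=0).round(3).tolist() if len(P) else '')
print(monitor.get_obs())
E
```

```text
pics
top [[0.024, 0.99, -0.137, 0.486], [-1.0, 0.026, 0.016, 0.01], [0.019, 0.137, 0.99, 0.923], [0.0, 0.0, 0.0, 1.0]] 428.7647937650522 -0.12958443029811761
paddle 0.86 [258. 107.] 424 [0.506 0.316 0.133] [[0.497, 0.288, 0.019], [0.516, 0.357, 0.138]]
stage 0.64 [258. 123.] 3145 [0.504 0.317 0.03 ] [[0.455, 0.246, 0.022], [0.559, 0.406, 0.034]]
rack 0.67 [269. 417.] 3314 [ 0.5   -0.298  0.069] [[0.426, -0.364, 0.004], [0.583, -0.245, 0.072]]
rack 0.55 [288. 428.] 429 [ 0.458 -0.288  0.143] [[0.44, -0.332, 0.055], [0.471, -0.261, 0.146]]
slot_clip 0.73 [257. 407.] 148 [ 0.516 -0.269  0.07 ] [[0.477, -0.37, 0.01], [0.529, -0.261, 0.074]]
plate 0.82 [205. 280.] 3093 [ 0.631 -0.011  0.008] [[0.584, -0.083, 0.004], [0.683, 0.059, 0.04]]
paddle_blue 0.81 [244. 444.] 511 [ 0.549 -0.324  0.131] [[0.533, -0.358, 0.066], [0.566, -0.296, 0.146]]
paddle_grey 0.87 [290. 428.] 370 [ 0.458 -0.285  0.143] [[0.442, -0.321, 0.062], [0.471, -0.261, 0.146]]
bottle 0.87 [242. 189.] 824 [0.537 0.157 0.102] [[0.514, 0.139, 0.0], [0.566, 0.193, 0.151]]
tin 0.8 [333. 318.] 819 [ 0.364 -0.092  0.021] [[0.333
[... 2369 characters left out ...]
 'joint_pos': array([ 1.14039597,  0.33216755, -0.06469958,  1.46010826,  0.02158967,
        1.34987405, -0.08849572]), 'joint_velocities': array([ 7.31616820e-04, -1.27098178e-04,  3.41751122e-05, -9.13848708e-04,
       -7.18383686e-05, -1.75485913e-04,  1.30880100e-04]), 'tau': array([-1.21464353e-03, -6.25229359e+01,  4.80857003e-02, -3.91830289e+01,
        1.63200998e-02,  1.78086837e-03, -1.02112119e-05]), 'position': array([ 0.24790012, -0.57376286,  0.23135385]), 'ee_rot': array([ 0.6924788 ,  0.14313929, -0.69243758,  0.14322865]), 'ft_force': array([-0.10922528, -0.0590972 , -0.50492172]), 'torque': array([-0.04319617, -0.02098644,  0.03022117]), 'grip_width': 0.9959067152619716}
```

View pictures.

View pics/top0.png

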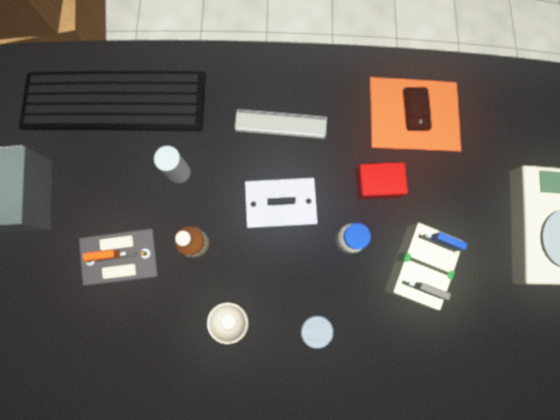

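View pics/side0.png

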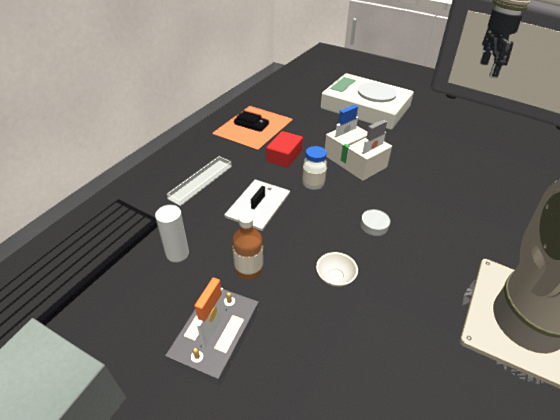

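The pictures show the orange handle at about (105,255) in the top view. The stage is around (118,258), the plate at (281,203), and the rack's green clips at (407,257) and (451,274), which mark the middle slot. Next I'll make orthorectified close-ups at each part's top-face height and fit them.

```bash
cat >> h.py <<'E'
def project(c,P):
    T=np.array(c['cam_to_world']); q=(np.asarray(P,float)-T[:3,3])@T[:3,:3]
    s=np.stack([q[...,0],-q[...,1]],-1)/-q[...,2:3]; s=s*(1+c['k1']*(s**2).sum(-1,keepdims=True))
    return np.stack([c['fx']*s[...,0]+c['cx'],c['fy']*s[...,1]+c['cy']],-1)
def ortho(c,x0,y0,z,half=.09,res=.0007,yaw=0):
    """image: columns = world -y, rows = world -x (as top view), rotated by yaw, centred x0,y0"""
    n=int(2*half/res); a=half-(np.arange(n)+.5)*res
    lx,ly=np.meshgrid(a,a,indexing='ij')
    P=np.stack([x0+np.cos(yaw)*lx-np.sin(yaw)*ly,y0+np.sin(yaw)*lx+np.cos(yaw)*ly,z+0*lx],-1)
    m=project(c,P).astype(np.float32)
    return cv2.remap(c['color'][...,::-1].copy(),m[...,0],m[...,1],cv2.INTER_CUBIC)
E
python3 - <<'E'
from h import *
import pickle
rows=[]
for n in('top','side'):
    c=camera(n); pickle.dump(c,open(n+'.pkl','wb')); W=world(c)
    rows.append(np.hstack([ortho(c,.5,.32,.03),ortho(c,.63,-.011,.008),ortho(c,.5,-.31,.07)]))
    hsv=cv2.cvtColor(c['color'],cv2.COLOR_RGB2HSV)
    def rect(m,name,dil=0):
        P=W[m]; P=P[~np.isnan(P[:,0])]
        r=cv2.minAreaRect(P[:,:2].astype(np.float32)*1000); print(n,name,m.sum(),np.round(P.mean(0),4),[np.round(x,1) for x in r])
    X,Y,Z=W[...,0],W[...,1],W[...,2]
    near=lambda x,y,r:(np.hypot(X-x,Y-y)<r)
    rect(near(.5,.32,.07)&(Z>.12)&(hsv[...,1]>120),'handle')
    rect(near(.5,.32,.11)&(abs(Z-.03)<.004),'stage')
    rect(near(.63,-.01,.1)&(abs(Z-.008)<.003)&(hsv[...,2]>120),'plate')
    rect(near(.63,-.01,.1)&(Z>.034),'bar')
    rect(near(.5,-.31,.12)&(abs(Z-.07)<.003),'rack')
    g=near(.5,-.31,.12)&(hsv[...,1]>120)&(abs(hsv[...,0].astype(int)-60)<20)&(Z>.066)
    k,l=cv2.connectedComponents(g.astype(np.uint8))
    for i in range(1,k): 
        if (l==i).sum()>4: rect(l==i,'clip')
cv2.imwrite('pics/ortho0.png',np.vstack(rows))
E
```

```text
top handle 258 [0.5056 0.3255 0.1347] [array([505.5, 327.5]), array([14.4, 60.4]), np.float64(8.9)]
top stage 3094 [0.5058 0.3236 0.03  ] [array([506.1, 328.1]), array([101.6, 163.3]), np.float64(9.1)]
top plate 2698 [ 0.633  -0.0119  0.0078] [array([633.9, -12.6]), array([100.7, 150.1]), np.float64(4.8)]
top bar 170 [ 0.6335 -0.0125  0.0394] [array([633.4, -12.8]), array([12.2, 59.1]), np.float64(4.3)]
top rack 2468 [ 0.4986 -0.3082  0.0696] [array([ 502.9, -313.7]), array([107.9, 151.9]), np.float64(70.0)]
top clip 14 [ 0.519  -0.2682  0.0705] [array([ 518.8, -268.5]), array([4.7, 9.4]), np.float64(55.4)]
top clip 9 [ 0.4845 -0.3606  0.0714] [array([ 484.4, -360.9]), array([4.6, 9.5]), np.float64(47.7)]
side handle 429 [0.5017 0.3311 0.1325] [array([504.1, 328.2]), array([15. , 61.4]), np.float64(9.1)]
side stage 3482 [0.4929 0.3421 0.0295] [array([504.6, 327.5]), array([102. , 163.1]), np.float64(8.9)]
side plate 1272 [ 0.6302 -0.0101  0.0071] [array([633.5, -12.5]), array([102.1, 153. ]), np.float64(4.9)]
side bar 95 [ 0.6322 -0.01    0.0381] [array([633.5, -12.7]), array([12.9, 60.6]), np.float64(5.3)]
side rack 793 [ 0.4978 -0.3031  0.0698] [array([ 500.5, -314.2]), array([109. , 153.7]), np.float64(68.9)]
side clip 16 [ 0.517  -0.2658  0.0698] [array([ 516.2, -265.5]), array([ 8.4, 14.9]), np.float64(52.3)]
```

View pics/ortho0.png

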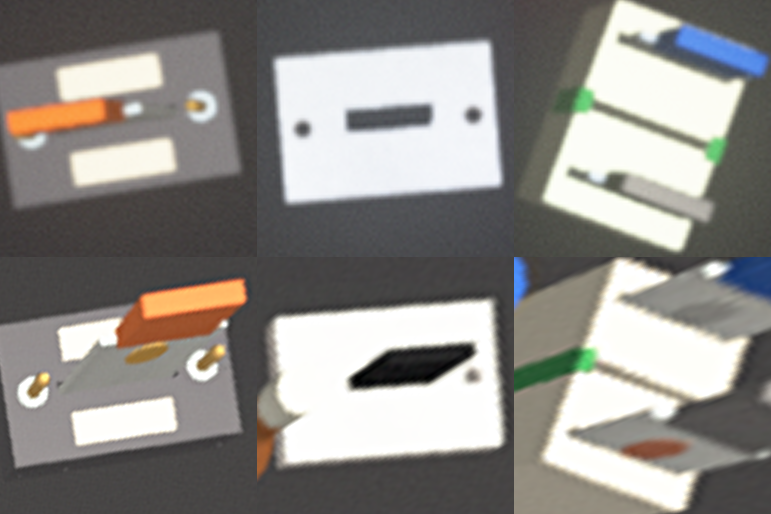

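The orthos show the following:
- **Stage:** about (0.505, 0.328), turned 9°.
- **Plate:** about (0.6337, -0.0126), turned 4.8°.
- **Rack:** about (0.502, -0.314), turned -20°, with the middle slot empty between the green clips.

I'm moving over the stage now.

Call:
step_arm --pt "0.05 0.0215 0.031 0.002 0.06" --pt "0.05 0.0215 0.031 0.002 0.06" --pt "0.05 0.0215 0.031 0.002 0.06" --pt "0.05 0.0215 0.031 0.002 0.06" --pt "0.05 0.0215 0.031 0.002 0.06" --pt "0.05 0.0215 0.031 0.002 0.06" --pt "0.05 0.0215 0.031 0 0.06" --pt "0.05 0.0215 0.031 0 0.06" --pt "0.05 0.0215 0.031 0 0.06" --pt "0.05 0.0215 0.031 0 0.06" --pt "0.05 0.0215 0.031 0 0.06" --pt "0.05 0.0215 0.031 0 0.06" --force 40

```text
clock: 2.6
position: [0.5066, -0.2002, 0.2437]
ee_rot: [0.597, 0.378, -0.597, 0.379]
ft_force: [0.4, -0.5, 0.5]
grip_width: 0.589
```

Call:
step_arm --pt "0.05 0 0.0405 0 0.05" --pt "0.05 0 0.0405 0 0.05" --pt "0.05 0 0.0405 0 0.05" --pt "0.05 0 0.0405 0 0.05" --pt "0.05 0 0.0405 0 0.05" --pt "0.05 0 0.0405 0 0.05" --pt "0.05 0 0.0405 0 0.05" --pt "0.05 0 0.0405 0 0.05" --pt "0.05 0 0.0405 0 0.05" --pt "0.05 0 0.0405 0 0.05" --pt "0.05 0 0.0405 0 0.05" --pt "0.05 0 0.0405 0 0.05"

```text
clock: 3.6
position: [0.5058, 0.286, 0.2436]
ee_rot: [0.459, 0.538, -0.459, 0.538]
ft_force: [1.8, 0.1, 0.3]
grip_width: 0.587
```

```bash
cat >> h.py <<'E'
def pose():
    from scipy.spatial.transform import Rotation as R
    o=monitor.get_obs(); y=R.from_quat(o['ee_rot']).as_matrix()
    a=np.degrees(np.arctan2(y[1,1],y[0,1])); a=(a+90)%180-90
    print('t',round(o['clock'],2),'tcp',o['position'].round(4),'jaw deg',a.round(2),'tilt',y[:2,0].round(4),'q',o['joint_pos'].round(2),'F',o['ft_force'].round(1),'w',round(o['grip_width'],3)); return o
E
python3 - <<'E'
from h import *
import pickle
pose()
# refine by edge profile: rack slot line
for n in('top','side'):
    c=pickle.load(open(n+'.pkl','rb'))
    for yaw in(-20.5,):
        im=cv2.cvtColor(ortho(c,.5018,-.3142,.07,.06,.0005,np.radians(yaw)),cv2.COLOR_BGR2GRAY).astype(float)
        a=.06-(np.arange(im.shape[0])+.5)*.0005
        for ly in(-30,-15,0,15,30):
            cs=abs(a-ly/1000)<.005; p=im[:,cs].mean(1); k=abs(a)<.012
            w=np.clip(np.percentile(p[k],80)-p[k],0,None); w[w<.3*w.max()]=0
            print(n,yaw,ly,'slot lx mm',round((w*a[k]).sum()/w.sum()*1000,2),'width',round((w>.5*w.max()).sum()*.5,1))
E
```

```text
t 3.6 tcp [0.5058 0.286  0.2436] jaw deg 9.09 tilt [0.0009 0.    ] q [ 0.07  0.33 -0.83  1.53  0.25  1.39 -0.61] F [1.8 0.1 0.3] w 0.587
top -20.5 -30 slot lx mm 0.53 width 6.5
top -20.5 -15 slot lx mm 0.5 width 6.5
top -20.5 0 slot lx mm 0.51 width 6.0
top -20.5 15 slot lx mm 0.52 width 6.0
top -20.5 30 slot lx mm 0.52 width 7.0
side -20.5 -30 slot lx mm -6.04 width 12.0
side -20.5 -15 slot lx mm -1.34 width 6.0
side -20.5 0 slot lx mm -1.36 width 6.0
side -20.5 15 slot lx mm -1.33 width 6.5
side -20.5 30 slot lx mm -1.23 width 7.0
```

Call:
step_arm --pt "0.05 -0.0008 0.014 0 0" --pt "0.05 0 0.014 0 0" --pt "0.05 0 0.014 -0.02 0" --pt "0.05 0 0 -0.035 0" --pt "0.05 0 0 -0.035 0" --pt "0.05 0 0 -0.035 0" --pt "0.05 0 0 -0.0215 0" --pt "0.05 0 0 0 0"

```text
clock: 4.27
position: [0.5029, 0.3242, 0.092]
ee_rot: [0.457, 0.538, -0.462, 0.537]
ft_force: [-0.4, 1.2, 0.7]
grip_width: 0.583
```

Call:
step_arm --pt "0.0 0 0 0 0" --pt "0.0 0 0 0 0" --pt "0.0 0 0 0 0" --pt "0.0 0 0 0 0" --pt "0.0 0 0 0 0" --pt "0.0 0 0 0 0" --force 40

```text
clock: 4.77
position: [0.506, 0.3271, 0.0991]
ee_rot: [0.46, 0.537, -0.458, 0.538]
ft_force: [-0.9, -0.0, 7.0]
grip_width: 0.159
```

```bash
python3 -c "
from h import *
pose()"
```

```text
t 4.77 tcp [0.506  0.3271 0.0991] jaw deg 8.99 tilt [0.0029 0.0016] q [-0.04  0.51 -0.78  1.65  0.38  1.15 -0.76] F [-0.9 -0.   7. ] w 0.159
```

Call:
step_arm --pt "0.0 0 0 0 0" --pt "0.0 0 0 0.004 0" --pt "0.0 0 0 0.008 0" --pt "0.0 0 0 0 0" --pt "0.0 0 0 0 0"

```text
clock: 5.18
position: [0.5055, 0.3264, 0.1097]
ee_rot: [0.46, 0.537, -0.459, 0.538]
ft_force: [-0.4, 1.2, -1.6]
grip_width: 0.16
```

```bash
python3 -c "
from h import *
pose()"
```

```text
t 5.18 tcp [0.5055 0.3264 0.1097] jaw deg 8.99 tilt [0.0014 0.0005] q [-0.04  0.49 -0.79  1.64  0.37  1.17 -0.76] F [-0.4  1.2 -1.6] w 0.16
```

Call:
step_arm --pt "0.0 0 0 0.015 0" --pt "0.0 0 0 0.02 0" --pt "0.0 0 0 0.03 0" --pt "0.0 0 0 0.035 0" --pt "0.0 0 0 0.035 0" --pt "0.0 0 0 0.035 0" --pt "0.0 0 -0.02 0 -0.03" --pt "0.0 0 -0.03 0 -0.03" --pt "0.0 0 -0.036 0 -0.03" --pt "0.0 0 -0.036 0 -0.03" --pt "0.0 0 -0.036 0 -0.03" --pt "0.0 0 -0.036 0 -0.03"

```text
clock: 6.18
position: [0.5046, 0.1305, 0.2787]
ee_rot: [-0.506, -0.494, 0.506, -0.494]
ft_force: [0.4, -0.5, -0.8]
grip_width: 0.16
```

Call:
step_arm --pt "0.0 0 -0.036 0 -0.03" --pt "0.0 0 -0.036 0 -0.03" --pt "0.0 0 -0.036 0 -0.03" --pt "0.0 0 -0.036 0 -0.03" --pt "0.0 0 -0.036 0 -0.03" --pt "0.0 0 -0.036 0 -0.03" --pt "0.0 0 -0.036 0 -0.03" --pt "0.0 0 -0.036 0 -0.03" --pt "0.0 0 -0.036 0 -0.03" --pt "0.0 0 -0.036 0 -0.03" --pt "0.0 0 -0.036 0 -0.03" --pt "0.0 -0.0035 -0.036 0 -0.005"

```text
clock: 7.18
position: [0.5015, -0.3012, 0.2786]
ee_rot: [0.581, 0.403, -0.581, 0.403]
ft_force: [1.0, 0.1, -2.2]
grip_width: 0.161
```

Call:
step_arm --pt "0.0 0 -0.01 0 0" --pt "0.0 0 -0.005 0 0" --pt "0.0 0 0 0 0" --pt "0.0 0 0 0 0" --pt "0.0 0 0 0 0"

```text
clock: 7.6
position: [0.5023, -0.3128, 0.2791]
ee_rot: [0.581, 0.404, -0.58, 0.404]
ft_force: [0.9, -0.6, -1.3]
grip_width: 0.159
```

```bash
python3 -c "
from h import *
pose()
a=camera('top');b=camera('side')
import pickle; pickle.dump((a,b),open('hold.pkl','wb'))
cv2.imwrite('pics/hold.png',np.hstack([cv2.resize(a['color'][180:330,340:500,::-1],None,fx=2.5,fy=2.5),cv2.resize(b['color'][0:220,280:440,::-1],None,fx=2.4,fy=1.7045)[:375]]))"
```

```text
t 7.6 tcp [ 0.5023 -0.3128  0.2791] jaw deg -20.36 tilt [0.0005 0.0004] q [ 0.8   0.26 -0.39  1.46  0.1   1.43  0.05] F [ 0.9 -0.6 -1.3] w 0.159
```

View pics/hold.png

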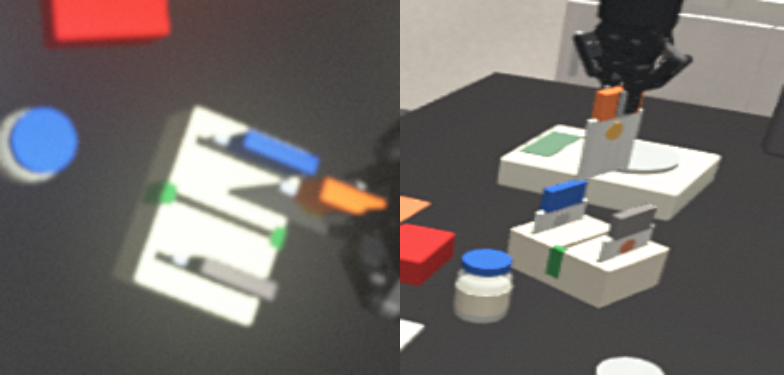

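The paddle hangs upright over the rack: side crop blade about (610,150), slot line at about (575,235). I'm lowering it to just above the slot.

Call:
step_arm --pt "0.0 -0.0005 -0.0028 -0.015 0" --pt "0.0 0 0 -0.025 0" --pt "0.0 0 0 -0.025 0" --pt "0.0 0 0 -0.025 0" --pt "0.0 0 0 -0.015 0" --pt "0.0 0 0 0 0" --pt "0.0 0 0 0 0" --pt "0.0 0 0 0 0" --pt "0.0 0 0 0 0"

```text
clock: 8.45
position: [0.502, -0.3177, 0.1756]
ee_rot: [0.581, 0.402, -0.581, 0.404]
ft_force: [-0.7, -0.3, -1.8]
grip_width: 0.156
```

```bash
python3 -c "
from h import *
pose()
a=camera('top');b=camera('side')
import pickle; pickle.dump((a,b),open('hold2.pkl','wb'))
cv2.imwrite('pics/hold2.png',np.hstack([ortho(c,.5018,-.3142,.078,.075,.0004,np.radians(-20.5)) for c in(a,b)]))"
```

```text
t 8.45 tcp [ 0.502  -0.3177  0.1756] jaw deg -20.49 tilt [ 0.0023 -0.0014] q [ 0.8   0.32 -0.38  1.61  0.13  1.23  0.04] F [-0.7 -0.3 -1.8] w 0.156
```

View pics/hold2.png

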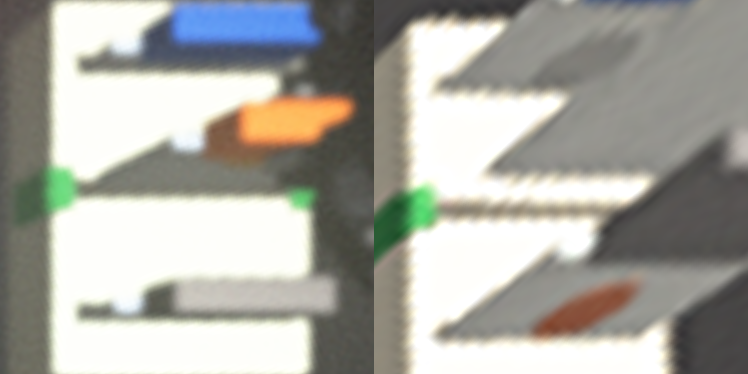

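```bash
cat > edge.py <<'E'
from h import *
import pickle
a,b=pickle.load(open('hold2.pkl','rb'))
zb=.1756-.0931
for z,lab in((zb,'paddle'),(.07,'slot')):
    im=cv2.cvtColor(ortho(b,.5018,-.3142,z,.06,.0005,np.radians(-20.5)),cv2.COLOR_BGR2GRAY).astype(float)
    A=.06-(np.arange(240)+.5)*.0005
    for ly in(25,10,0,-10,-20):
        p=im[:,abs(A-ly/1000)<.004].mean(1); g=np.gradient(cv2.GaussianBlur(p[:,None],(1,7),0)[:,0])
        k=np.where(abs(A)<.018)[0]
        up=k[g[k].argmax()]; dn=k[g[k].argmin()]
        print(lab,ly,'dark->white (going -x) at',round(A[up]*1e3,1),'white->dark',round(A[dn]*1e3,1))
    # left corner: columns along row just above the edge
    if lab=='paddle':
        for lx in (0,2,4,6):
            p=im[abs(A-lx/1000)<.001].mean(0); g=np.gradient(cv2.GaussianBlur(p[None],(7,1),0)[0]); print('lx',lx,'left corner ly',round(A[g.argmin()]*1e3,1))
E
python3 edge.py
```

```text
paddle 25 dark->white (going -x) at -16.8 white->dark -10.8
paddle 10 dark->white (going -x) at -16.8 white->dark -11.3
paddle 0 dark->white (going -x) at -16.2 white->dark -11.3
paddle -10 dark->white (going -x) at -0.3 white->dark -11.3
paddle -20 dark->white (going -x) at -0.3 white->dark -10.8
lx 0 left corner ly -30.8
lx 2 left corner ly 35.8
lx 4 left corner ly 34.2
lx 6 left corner ly 32.8
slot 25 dark->white (going -x) at -4.8 white->dark 2.2
slot 10 dark->white (going -x) at -4.3 white->dark 1.7
slot 0 dark->white (going -x) at -4.3 white->dark 1.2
slot -10 dark->white (going -x) at -4.3 white->dark 1.2
slot -20 dark->white (going -x) at -4.3 white->dark 1.2
```

```bash
cat > pl.py <<'E'
from h import *
import pickle
a,b=pickle.load(open('hold2.pkl','rb')); t0=pickle.load(open('top.pkl','rb')); s0=pickle.load(open('side.pkl','rb'))
th=np.radians(-20.5); M=np.array([[np.cos(th),np.sin(th)],[-np.sin(th),np.cos(th)]])
def loc(c):
    W=world(c); L=W.copy(); L[...,:2]=(W[...,:2]-[.5018,-.3142])@M.T; return L
for n,c in(('side',b),('top',a)):
    L=loc(c); x,y,z=L[...,0],L[...,1],L[...,2]
    def st(m,lab):
        P=L[m]; 
        if len(P)<8: return print(n,lab,len(P))
        A=np.c_[np.ones(len(P)),P[:,1],P[:,2]-.08]; k=np.linalg.lstsq(A,P[:,0],rcond=None)[0]
        print(n,lab,len(P),'x med',round(np.median(P[:,0])*1e3,2),'sd',round(P[:,0].std()*1e3,2),'fit',np.round([k[0]*1e3,k[1],k[2]],3),'z',P[:,2].min().round(4))
    st((abs(x)<.015)&(abs(y)<.04)&(z>.092)&(z<.16),'blade/handle')
    st((abs(x)<.015)&(abs(y)<.036)&(z>.092)&(z<.165),'blade')
    st((abs(x+.05)<.012)&(abs(y)<.04)&(z>.075)&(z<.10),'grey')
    st((abs(x-.05)<.012)&(abs(y)<.04)&(z>.075)&(z<.10),'blue')
    st((abs(x+.075)<.008)&(abs(y)<.045)&(z>.01)&(z<.06),'rack -x face')
    st((abs(y-.051)<.0)&(z>.01),'x')
# edges of rack top in before images
for n,c in(('top',t0),('side',s0)):
    im=cv2.cvtColor(ortho(c,.5018,-.3142,.07,.09,.0005,th),cv2.COLOR_BGR2GRAY).astype(float); A=.09-(np.arange(360)+.5)*.0005
    for ly in(40,0,-20,-40):
        p=cv2.GaussianBlur(im[:,abs(A-ly/1e3)<.004].mean(1)[:,None],(1,9),0)[:,0]; g=np.gradient(p)
        k=np.where(abs(abs(A)-.075)<.008)[0]; hi=k[A[k]>0]; lo=k[A[k]<0]
        print(n,'ly',ly,'+x edge',A[hi[g[hi].argmax()]]*1e3,'-x edge',A[lo[g[lo].argmin()]]*1e3)
    p=cv2.GaussianBlur(im[abs(A-.025)<.008].mean(0)[:,None],(1,9),0)[:,0]; g=np.gradient(p); k=abs(A-.051)<.01;j=abs(A+.051)<.01
    print(n,'y edges',A[np.where(k)[0][g[k].argmax()]],A[np.where(j)[0][g[j].argmin()]])
E
python3 pl.py
```

```text
side blade/handle 439 x med -2.39 sd 1.47 fit [-2.037  0.008 -0.004] z 0.0921
side blade 413 x med -2.43 sd 1.32 fit [-2.316e+00 -1.000e-03 -1.000e-03] z 0.0921
side grey 154 x med -53.3 sd 1.45 fit [-5.3352e+01  1.0000e-03  1.9000e-02] z 0.0751
side blue 116 x med 46.75 sd 1.56 fit [4.6403e+01 3.3000e-02 5.0000e-03] z 0.0751
side rack -x face 293 x med -75.46 sd 1.06 fit [-7.487e+01 -1.400e-02  1.500e-02] z 0.0102
side x 0
top blade/handle 165 x med -0.93 sd 1.41 fit [-0.518  0.027 -0.01 ] z 0.0921
top blade 131 x med -1.11 sd 0.53 fit [-0.703 -0.017 -0.002] z 0.0921
top grey 18 x med -51.3 sd 1.28 fit [-5.3663e+01  7.8000e-02  4.1000e-02] z 0.0773
top blue 75 x med 47.66 sd 1.43 fit [4.7758e+01 3.6000e-02 1.0000e-03] z 0.075
top rack -x face 56 x med -73.9 sd 0.56 fit [-7.3986e+01  1.2000e-02  5.0000e-03] z 0.0102
top x 0
top ly 40 +x edge 77.25 -x edge -75.75000000000001
top ly 0 +x edge 77.25 -x edge -75.75000000000001
top ly -20 +x edge 77.25 -x edge -75.75000000000001
top ly -40 +x edge 77.25 -x edge -75.75000000000001
top y edges 0.05175 -0.05275000000000002
side ly 40 +x edge 75.75 -x edge -77.25000000000001
side ly 0 +x edge 82.74999999999999 -x edge -77.75000000000001
side ly -20 +x edge 81.74999999999999 -x edge -77.75000000000001
side ly -40 +x edge 82.74999999999999 -x edge -78.25000000000001
side y edges 0.05125 -0.05474999999999999
```

Both cameras agree that the paddle needs -1.1 mm across the slot and about +1.2 mm along it. I'll apply that and re-check.

Call:
step_arm --pt "0.0 -0.0006 0.0015 0 0" --pt "0.0 0 0 0 0" --pt "0.0 0 0 0 0" --pt "0.0 0 0 0 0"

```text
clock: 8.88
position: [0.5005, -0.3161, 0.174]
ee_rot: [0.581, 0.403, -0.581, 0.403]
ft_force: [0.2, 0.7, -1.5]
grip_width: 0.157
```

```bash
python3 -c "
from h import *
import pickle
pose();a=camera('top');b=camera('side'); pickle.dump((a,b),open('hold2.pkl','wb'))"; python3 pl.py | grep -E 'blade |rack -x'
```

```text
t 8.88 tcp [ 0.5005 -0.3161  0.174 ] jaw deg -20.51 tilt [ 0.0002 -0.0001] q [ 0.8   0.32 -0.38  1.61  0.13  1.23  0.04] F [ 0.2  0.7 -1.5] w 0.157
side blade 406 x med -4.36 sd 1.3 fit [-4.18e+00 -3.00e-03 -2.00e-03] z 0.0922
side rack -x face 286 x med -75.76 sd 1.03 fit [-7.5608e+01 -1.5000e-02  2.0000e-03] z 0.0101
top blade 123 x med -3.27 sd 0.59 fit [-2.995 -0.019  0.003] z 0.0921
top rack -x face 57 x med -73.92 sd 0.58 fit [-7.3914e+01  1.1000e-02  6.0000e-03] z 0.01
```

Call:
step_arm --pt "0.0 0.001 0 0 0" --pt "0.0 0 0 0 0" --pt "0.0 0 0 0 0" --pt "0.0 0 0 -0.004 0" --pt "0.0 0 0 -0.004 0" --pt "0.0 0 0 -0.004 0" --pt "0.0 0 0 -0.004 0" --pt "0.0 0 0 0 0" --pt "0.0 0 0 0 0"

```text
clock: 9.73
position: [0.5013, -0.316, 0.1574]
ee_rot: [-0.581, -0.403, 0.581, -0.403]
ft_force: [0.9, -0.2, -1.9]
grip_width: 0.159
```

Call:
step_arm --pt "0.0 0 0 -0.006 0" --pt "0.0 0 0 -0.006 0" --pt "0.0 0 0 -0.006 0" --pt "0.0 0 0 -0.006 0" --pt "0.0 0 0 -0.006 0" --pt "0.0 0 0 -0.006 0" --pt "0.0 0 0 0 0" --pt "0.0 0 0 0 0"

```text
clock: 10.4
position: [0.5013, -0.3159, 0.1214]
ee_rot: [-0.581, -0.403, 0.581, -0.403]
ft_force: [-0.5, -0.4, -2.2]
grip_width: 0.161
```

Call:
step_arm --pt "0.0 0 0 -0.004 0" --pt "0.0 0 0 -0.004 0" --pt "0.0 0 0 -0.002 0" --pt "0.0 0 0 0 0" --pt "0.0 0 0 0 0"

```text
clock: 10.82
position: [0.5014, -0.316, 0.1117]
ee_rot: [0.581, 0.403, -0.581, 0.403]
ft_force: [-0.1, 0.0, -2.2]
grip_width: 0.159
```

Call:
step_arm --pt "0.0 0 0 -0.0015 0" --pt "0.0 0 0 -0.0015 0" --pt "0.0 0 0 0 0" --pt "0.0 0 0 0 0"

```text
clock: 11.15
position: [0.5015, -0.3161, 0.1088]
ee_rot: [0.581, 0.403, -0.581, 0.403]
ft_force: [-0.7, -0.2, -1.7]
grip_width: 0.159
```

Call:
step_arm --pt "0.0 0 0 -0.001 0" --pt "0.0 0 0 -0.001 0" --pt "0.0 0 0 0 0" --pt "0.0 0 0 0 0"

```text
clock: 11.48
position: [0.5018, -0.3163, 0.1081]
ee_rot: [0.581, 0.403, -0.581, 0.403]
ft_force: [-3.9, 1.3, 7.9]
grip_width: 0.159
```

The paddle has reached the slot floor (8 N up at TCP z 0.108, as predicted). I'm releasing with a small opening so the fingers clear the neighbouring paddles.

Call:
step_arm --pt "0.034 0 0 0.001 0" --pt "0.034 0 0 0 0" --pt "0.034 0 0 0 0" --pt "0.034 0 0 0 0" --pt "0.034 0 0 0.015 0" --pt "0.034 0 0 0.02 0" --pt "0.034 0 0 0.03 0" --pt "0.034 0 0 0.04 0" --pt "0.034 0 0 0.04 0"

```text
clock: 12.23
position: [0.5009, -0.3157, 0.2538]
ee_rot: [-0.581, -0.404, 0.581, -0.403]
ft_force: [0.6, 0.2, -0.1]
grip_width: 0.398
```

```bash
python3 -c "
from h import *
import pickle
pose();a=camera('top');b=camera('side'); pickle.dump((a,b),open('hold2.pkl','wb'))
th=np.radians(-20.5); M=np.array([[np.cos(th),np.sin(th)],[-np.sin(th),np.cos(th)]])
for n,c in(('top',a),('side',b)):
    W=world(c); W[...,:2]=(W[...,:2]-[.5018,-.3142])@M.T; x,y,z=np.moveaxis(W,-1,0)
    h=cv2.cvtColor(c['color'],cv2.COLOR_RGB2HSV); m=(abs(x)<.02)&(abs(y)<.05)&(z>.1)&(h[...,1]>150)&(h[...,0]<20)
    print(n,m.sum(),W[m].min(0).round(4),W[m].max(0).round(4),W[m&(z>.138)].mean(0).round(4))
cv2.imwrite('pics/rel.png',np.hstack([cv2.resize(a['color'][180:330,340:500,::-1],None,fx=2.5,fy=2.5),cv2.resize(b['color'][80:230,280:440,::-1],None,fx=2.4,fy=2.5)]))"; python3 pl.py | grep -E 'blade |rack -x|grey|blue'
```

```text
t 12.23 tcp [ 0.5009 -0.3157  0.2538] jaw deg -20.5 tilt [-0.0012  0.0009] q [ 0.8   0.28 -0.38  1.5   0.1   1.39  0.05] F [ 0.6  0.2 -0.1] w 0.398
top 184 [-0.0054 -0.0296  0.131 ] [0.0088 0.0298 0.1475] [ 0.0003 -0.0007  0.1441]
side 238 [-0.0098 -0.0288  0.1063] [0.0078 0.0305 0.146 ] [-0.003   0.003   0.1426]
side blade 322 x med -4.96 sd 3.91 fit [-3.918e+00  4.600e-02 -3.000e-03] z 0.0921
side grey 154 x med -53.25 sd 1.5 fit [-5.3138e+01  0.0000e+00 -4.0000e-03] z 0.075
side blue 123 x med 46.71 sd 1.66 fit [4.6397e+01 3.3000e-02 9.0000e-03] z 0.0752
side rack -x face 288 x med -75.66 sd 1.1 fit [-7.5311e+01 -1.7000e-02  7.0000e-03] z 0.0101
top blade 374 x med -0.25 sd 4.5 fit [-6.932  0.027  0.127] z 0.0938
top grey 20 x med -51.11 sd 1.35 fit [-5.3341e+01  7.1000e-02  2.4000e-02] z 0.0759
top blue 72 x med 47.74 sd 1.42 fit [4.7805e+01 3.4000e-02 1.0000e-03] z 0.0755
top rack -x face 55 x med -73.86 sd 0.57 fit [-7.3973e+01  1.1000e-02  5.0000e-03] z 0.0115
```

View pics/rel.png

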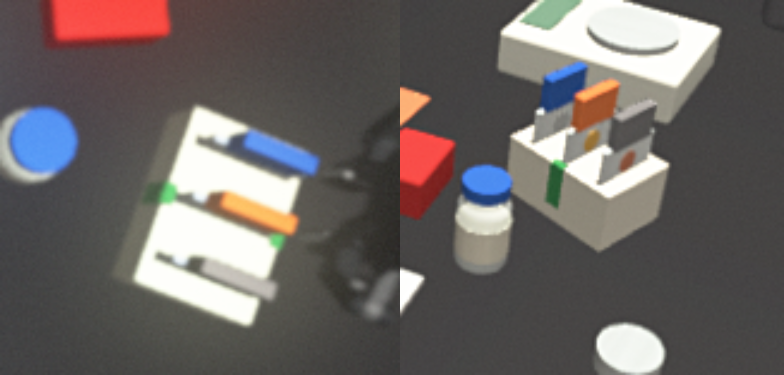

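The paddle is home at the same height as its neighbours, between the green clips. Now the plate.

Call:
step_arm --pt "0.05 0.0148 0.0337 0.01 0.049" --pt "0.05 0.0148 0.0337 0 0.049" --pt "0.05 0.0148 0.0337 0 0.049" --pt "0.05 0.0148 0.0337 0 0.049" --pt "0.05 0.0148 0.0337 0 0.049" --pt "0.05 0.0148 0.0337 0 0.049" --pt "0.05 0.0148 0.0337 0 0.049" --pt "0.05 0.0148 0.0337 0 0.049" --pt "0.05 0.0142 0.0334 0 0.05" --pt "0.05 0 0 -0.02 0" --pt "0.05 0 0 -0.03 0" --pt "0.05 0 0 -0.03 0"

```text
clock: 13.33
position: [0.6347, -0.0119, 0.1821]
ee_rot: [0.479, 0.521, -0.478, 0.521]
ft_force: [0.7, -0.9, -1.6]
grip_width: 0.586
```

Call:
step_arm --pt "0.05 0 0 -0.035 0" --pt "0.05 0 0 -0.035 0" --pt "0.05 0 0 -0.025 0" --pt "0.05 0 0 -0.015 0" --pt "0.05 0 0 0 0" --pt "0.05 0 0 0 0" --pt "0.05 0 0 0 0"

```text
clock: 13.92
position: [0.6349, -0.0129, 0.0742]
ee_rot: [0.479, 0.52, -0.478, 0.521]
ft_force: [-0.2, -0.5, 0.2]
grip_width: 0.585
```

```bash
python3 -c "
from h import *
pose()"
```

```text
t 13.92 tcp [ 0.6349 -0.0129  0.0742] jaw deg 4.81 tilt [0.0019 0.0002] q [ 0.37  0.54 -0.56  1.58  0.31  1.11 -0.18] F [-0.2 -0.5  0.2] w 0.585
```

Call:
step_arm --pt "0.05 -0.001 0 -0.02 0" --pt "0.05 0 0 -0.02 0" --pt "0.05 0 0 -0.012 0" --pt "0.05 0 0 -0.007 0" --pt "0.05 0 0 0 0" --pt "0.05 0 0 0 0" --pt "0.05 0 0 0 0"

```text
clock: 14.5
position: [0.634, -0.0129, 0.0152]
ee_rot: [0.479, 0.52, -0.478, 0.521]
ft_force: [0.0, -0.2, -0.2]
grip_width: 0.584
```

Call:
step_arm --pt "0.0 0 0 0 0" --pt "0.0 0 0 0 0" --pt "0.0 0 0 0 0" --pt "0.0 0 0 0 0" --pt "0.0 0 0 0 0" --pt "0.0 0 0 0 0" --pt "0.0 0 0 0 0" --force 70

```text
clock: 15.08
position: [0.6335, -0.0131, 0.0146]
ee_rot: [0.479, 0.52, -0.478, 0.521]
ft_force: [-1.5, 0.3, 6.2]
grip_width: 0.123
```

```bash
python3 -c "
from h import *
pose()"
```

```text
t 15.08 tcp [ 0.6335 -0.0131  0.0146] jaw deg 4.81 tilt [ 0.0009 -0.0001] q [ 0.35  0.61 -0.53  1.62  0.35  1.01 -0.21] F [-1.5  0.3  6.2] w 0.123
```

Call:
step_arm --pt "0.0 0 0 0.008 0" --pt "0.0 0 0 0.017 0" --pt "0.0 0 0 0.03 0" --pt "0.0 0 0 0.035 0" --pt "0.0 0 0 0.035 0" --pt "0.0 0 0 0.035 0" --pt "0.0 0 0 0.025 0" --pt "0.0 -0.006 0.016 0 0.003" --pt "0.0 -0.012 0.032 0 0.0073" --pt "0.0 -0.0128 0.0341 0 0.0073" --pt "0.0 -0.0128 0.0341 0 0.0073" --pt "0.0 -0.0128 0.0341 0 0.0073"

```text
clock: 16.08
position: [0.575, 0.1387, 0.1981]
ee_rot: [0.47, 0.529, -0.47, 0.528]
ft_force: [1.6, 0.3, -4.1]
grip_width: 0.127
```

Call:
step_arm --pt "0.0 -0.0128 0.0341 0 0.0073" --pt "0.0 -0.0128 0.0341 0 0.0073" --pt "0.0 -0.0128 0.0341 0 0.0073" --pt "0.0 -0.0128 0.0341 0 0.0073" --pt "0.0 -0.0128 0.0341 0 0.0073" --pt "0.0 -0.0076 0.0202 0 0.0046" --pt "0.0 0 0 0 0" --pt "0.0 0 0 -0.02 0" --pt "0.0 0 0 -0.03 0" --pt "0.0 0 0 -0.03 0" --pt "0.0 0 0 -0.02 0" --pt "0.0 0 0 0 0"

```text
clock: 17.08
position: [0.5024, 0.3255, 0.0936]
ee_rot: [0.456, 0.539, -0.462, 0.537]
ft_force: [-1.0, -0.9, -4.3]
grip_width: 0.124
```

Call:
step_arm --pt "0.0 0 0 0 0" --pt "0.0 0 0 0 0" --pt "0.0 0 0 0 0"

```text
clock: 17.33
position: [0.5058, 0.3286, 0.1007]
ee_rot: [0.46, 0.537, -0.458, 0.538]
ft_force: [0.3, 0.3, -3.7]
grip_width: 0.124
```

```bash
python3 -c "
from h import *
pose()"
```

```text
t 17.33 tcp [0.5058 0.3286 0.1007] jaw deg 9.01 tilt [0.0023 0.0014] q [-0.09  0.49 -0.72  1.64  0.35  1.14 -0.74] F [ 0.3  0.3 -3.7] w 0.124
```

```bash
cat > ed.py <<'E'
from h import *
import pickle,sys
o=pose(); a=camera('top');b=camera('side'); x0,y0,th=.505,.328,np.radians(9)
old={n:pickle.load(open(n+'.pkl','rb')) for n in('top','side')}
zp=o['position'][2]-.0146+.008
A=.1-(np.arange(400)+.5)*.0005
def edges(c,z,hx,hy,bright,lab):
    im=cv2.GaussianBlur(cv2.cvtColor(ortho(c,x0,y0,z,.1,.0005,th),cv2.COLOR_BGR2GRAY),(5,5),0).astype(float)
    out=[]
    for ax,h,offs in(('x',hx,(-60,-45,-30,30,45,60)),('y',hy,(-40,-25,25,40))):
        for s in(1,-1):
            r=[]
            for f in offs:
                k=abs(A-f/1e3)<.004; p=(im[:,k].mean(1) if ax=='x' else im[k].mean(0)); g=np.gradient(p)*s
                j=np.where(abs(A-s*h)<.007)[0]; i=j[g[j].argmax()]; r.append((round(A[i]*1e3-s*h*1e3,1),int(g[i]*2)))
            out.append(f"{ax}{'+-'[s<0]}: {r}")
    print(lab,'\n  '.join(['']+out))
for n,c in(('top',a),('side',b)):
    edges(c,zp,.05,.075,1,n+' plate'); edges(old[n],.03,.05,.08,1,n+' stage')
vis=np.hstack([ortho(a,x0,y0,zp,.1,.0005,th),ortho(b,x0,y0,zp,.1,.0005,th)]); cv2.imwrite('pics/'+sys.argv[1],vis)
E
python3 ed.py pl1.png
```

```text
t 17.33 tcp [0.5058 0.3286 0.1007] jaw deg 9.01 tilt [0.0023 0.0014] q [-0.09  0.49 -0.72  1.64  0.35  1.14 -0.74] F [ 0.3  0.3 -3.7] w 0.124
top plate 
  x+: [(np.float64(3.3), 37), (np.float64(3.3), 37), (np.float64(3.3), 37), (np.float64(1.3), 21), (np.float64(-5.7), 3), (np.float64(6.8), 4)]
  x-: [(np.float64(0.3), 34), (np.float64(0.3), 33), (np.float64(0.8), 33), (np.float64(6.7), 9), (np.float64(-6.7), 7), (np.float64(1.8), 32)]
  y+: [(np.float64(-6.8), 23), (np.float64(0.8), 4), (np.float64(3.8), 3), (np.float64(-1.2), 0)]
  y-: [(np.float64(-0.3), 25), (np.float64(-0.3), 26), (np.float64(-0.3), 26), (np.float64(-0.8), 28)]
top stage 
  x+: [(np.float64(2.3), 11), (np.float64(1.8), 11), (np.float64(-6.7), 24), (np.float64(-6.7), 25), (np.float64(1.8), 11), (np.float64(1.3), 11)]
  x-: [(np.float64(0.8), 12), (np.float64(0.8), 12), (np.float64(6.7), 12), (np.float64(0.8), 12), (np.float64(0.8), 11), (np.float64(0.8), 10)]
  y+: [(np.float64(1.2), 10), (np.float64(1.2), 11), (np.float64(0.2), 11), (np.float64(0.8), 11)]
  y-: [(np.float64(-0.2), 12), (np.float64(-0.7), 12), (
[... 359 characters left out ...]
.float64(0.8), 47), (np.float64(0.8), 46), (np.float64(0.8), 47), (np.float64(0.8), 46)]
  y-: [(np.float64(-0.8), 69), (np.float64(0.2), 19), (np.float64(-3.2), 6), (np.float64(-3.7), 0)]
side stage 
  x+: [(np.float64(5.3), 45), (np.float64(5.3), 44), (np.float64(5.3), 38), (np.float64(-0.2), 25), (np.float64(-0.2), 24), (np.float64(-0.8), 24)]
  x-: [(np.float64(-0.7), 27), (np.float64(-0.7), 28), (np.float64(6.7), 37), (np.float64(-0.7), 31), (np.float64(-0.7), 30), (np.float64(-0.7), 29)]
  y+: [(np.float64(0.2), 33), (np.float64(0.2), 33), (np.float64(0.2), 35), (np.float64(-0.2), 33)]
  y-: [(np.float64(-0.2), 26), (np.float64(-0.2), 23), (np.float64(-2.2), 45), (np.float64(-1.7), 1)]
```

View pics/pl1.png

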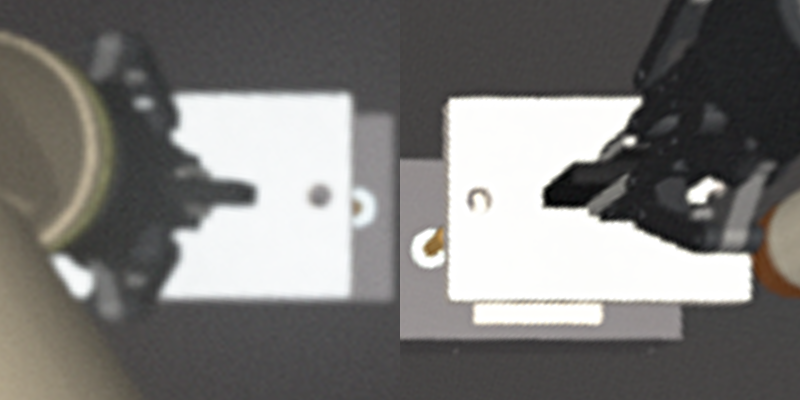

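Relative to the stage, the plate sits about +0.5 to +1 mm off across and about 0 along. I'll correct that and go down to just above the pins.

Call:
step_arm --pt "0.0 -0.0005 0 -0.008 0" --pt "0.0 0 0 -0.01 0" --pt "0.0 0 0 -0.008 0" --pt "0.0 0 0 0 0" --pt "0.0 0 0 0 0" --pt "0.0 0 0 0 0" --pt "0.0 0 0 0 0" --pt "0.0 0 0 0 0" --pt "0.0 0 0 0 0"

```text
clock: 18.18
position: [0.5048, 0.3281, 0.0732]
ee_rot: [0.459, 0.538, -0.459, 0.538]
ft_force: [-0.4, 0.1, -4.5]
grip_width: 0.119
```

```bash
python3 ed.py pl2.png | grep -A4 -E 'tcp|plate'
```

```text
t 18.18 tcp [0.5048 0.3281 0.0732] jaw deg 9.01 tilt [0.0006 0.0003] q [-0.1   0.52 -0.71  1.67  0.37  1.09 -0.76] F [-0.4  0.1 -4.5] w 0.119
top plate 
  x+: [(np.float64(2.3), 36), (np.float64(2.3), 36), (np.float64(2.3), 37), (np.float64(-0.2), 17), (np.float64(-6.7), 4), (np.float64(6.8), 2)]
  x-: [(np.float64(-0.2), 37), (np.float64(-0.2), 36), (np.float64(-0.2), 34), (np.float64(6.2), 11), (np.float64(-6.7), 4), (np.float64(6.7), 9)]
  y+: [(np.float64(3.8), 0), (np.float64(-2.7), 2), (np.float64(-2.7), 2), (np.float64(6.2), 1)]
  y-: [(np.float64(-0.8), 26), (np.float64(-0.8), 26), (np.float64(-0.8), 24), (np.float64(-1.2), 25)]
--
side plate 
  x+: [(np.float64(6.8), 1), (np.float64(-5.7), 1), (np.float64(4.3), 2), (np.float64(-0.2), 78), (np.float64(-0.2), 73), (np.float64(-0.2), 73)]
  x-: [(np.float64(-1.7), 54), (np.float64(-1.7), 47), (np.float64(-1.7), 50), (np.float64(-1.2), 48), (np.float64(-1.2), 48), (np.float64(-1.7), 50)]
  y+: [(np.float64(0.8), 47), (np.float64(0.8), 45), (np.float64(0.8), 45), (np.float64(0.8), 51)]
  y-: [(np.float64(-1.2), 68), (np.float64(5.8), 20), (np.float64(2.2), 7), (np.float64(5.2), 1)]
```

Call:
step_arm --pt "0.0 0.0003 0.0005 0 0" --pt "0.0 0 0 0 0" --pt "0.0 0 0 -0.003 0" --pt "0.0 0 0 -0.003 0" --pt "0.0 0 0 -0.003 0" --pt "0.0 0 0 -0.003 0" --pt "0.0 0 0 0 0" --pt "0.0 0 0 0 0"

```text
clock: 18.95
position: [0.5047, 0.3283, 0.0605]
ee_rot: [0.459, 0.538, -0.459, 0.538]
ft_force: [0.5, -0.2, -3.9]
grip_width: 0.124
```

No contact force, and the underside is about 46 mm up, so the pins are in the holes. Continuing down.

Call:
step_arm --pt "0.0 0 0 -0.003 0" --pt "0.0 0 0 -0.003 0" --pt "0.0 0 0 -0.003 0" --pt "0.0 0 0 -0.002 0" --pt "0.0 0 0 0 0" --pt "0.0 0 0 0 0"

```text
clock: 19.45
position: [0.5048, 0.3284, 0.0497]
ee_rot: [0.459, 0.538, -0.459, 0.538]
ft_force: [0.0, -0.1, -3.9]
grip_width: 0.125
```

Call:
step_arm --pt "0.0 0 0 -0.0015 0" --pt "0.0 0 0 -0.0015 0" --pt "0.0 0 0 0 0" --pt "0.0 0 0 0 0"

```text
clock: 19.78
position: [0.5049, 0.3284, 0.0468]
ee_rot: [0.459, 0.538, -0.459, 0.538]
ft_force: [0.4, -0.3, -4.3]
grip_width: 0.126
```

Call:
step_arm --pt "0.0 0 0 -0.001 0" --pt "0.0 0 0 -0.001 0" --pt "0.0 0 0 0 0" --pt "0.0 0 0 0 0"

```text
clock: 20.12
position: [0.5049, 0.3284, 0.0448]
ee_rot: [0.459, 0.538, -0.459, 0.538]
ft_force: [-0.3, 0.1, -4.9]
grip_width: 0.126
```

Call:
step_arm --pt "0.0 0 0 -0.0008 0" --pt "0.0 0 0 0 0" --pt "0.0 0 0 0 0"

```text
clock: 20.37
position: [0.5049, 0.3285, 0.0445]
ee_rot: [0.459, 0.538, -0.459, 0.538]
ft_force: [-2.9, -1.7, 4.3]
grip_width: 0.128
```

Contact came at the expected flush height (0.0445). Releasing and retreating.

Call:
step_arm --pt "0.05 0 0 0.0005 0" --pt "0.05 0 0 0 0" --pt "0.05 0 0 0 0" --pt "0.05 0 0 0 0" --pt "0.05 0 0 0 0" --pt "0.05 0 0 0.015 0" --pt "0.05 0 0 0.03 0" --pt "0.05 0 0 0.04 0" --pt "0.05 0 0 0.04 0" --pt "0.05 0 0 0.04 0" --pt "0.05 0 0 0.04 0" --pt "0.05 0 0 0 0"

```text
clock: 21.37
position: [0.5066, 0.3309, 0.2593]
ee_rot: [0.463, 0.537, -0.455, 0.539]
ft_force: [1.6, 1.6, 0.7]
grip_width: 0.586
```

Call:
step_arm --pt "0.05 0 -0.035 0.01 0" --pt "0.05 0 -0.035 0 0" --pt "0.05 0 -0.035 0 0" --pt "0.05 0 -0.035 0 0" --pt "0.05 0 -0.035 0 0" --pt "0.05 0 -0.035 0 0" --pt "0.05 0 -0.035 0 0" --pt "0.05 0 -0.035 0 0" --pt "0.05 0 0 0 0" --pt "0.05 0 0 0 0"

```text
clock: 22.2
position: [0.5049, 0.0465, 0.2603]
ee_rot: [0.46, 0.536, -0.46, 0.537]
ft_force: [0.8, 1.5, 0.6]
grip_width: 0.585
```

```bash
python3 - <<'E'
from h import *
pose()
th=np.radians(9); M=np.array([[np.cos(th),np.sin(th)],[-np.sin(th),np.cos(th)]])
for n in('top','side'):
    c=camera(n); save(c,n+'9.png'); W=world(c); X,Y,Z=np.moveaxis(W,-1,0); h=cv2.cvtColor(c['color'],cv2.COLOR_RGB2HSV)
    m=(np.hypot(X-.505,Y-.328)<.1)&(h[...,2]>140)&(h[...,1]<60)&(abs(Z-.038)<.006)
    P=W[m]; k=np.linalg.lstsq(np.c_[np.ones(len(P)),(P[:,:2]-[.505,.328])@M.T],P[:,2],rcond=None)[0]
    print(n,m.sum(),cv2.minAreaRect(P[:,:2].astype(np.float32)*1000),'plane z,tilts',k.round(4))
    if n=='top': v=cv2.resize(c['color'][...,::-1],(560,420))
    else: v=np.hstack([v[150:330,60:480],])if 0 else np.vstack([v[130:330],c['color'][80:420,:,::-1]])
cv2.imwrite('pics/final.png',v)
E
```

```text
t 22.2 tcp [0.5049 0.0465 0.2603] jaw deg 8.79 tilt [ 0.001  -0.0005] q [ 0.41  0.1  -0.63  1.7   0.06  1.36 -0.07] F [0.8 1.5 0.6] w 0.585
top 2470 ((503.52655029296875, 344.58062744140625), (101.4172134399414, 125.29917907714844), 9.349184036254883) plane z,tilts [ 0.038   0.0015 -0.0017]
side 3941 ((504.8865966796875, 327.7703552246094), (102.41162109375, 151.75732421875), 8.997038841247559) plane z,tilts [ 0.0373  0.0007 -0.0006]
```

View pics/final.png

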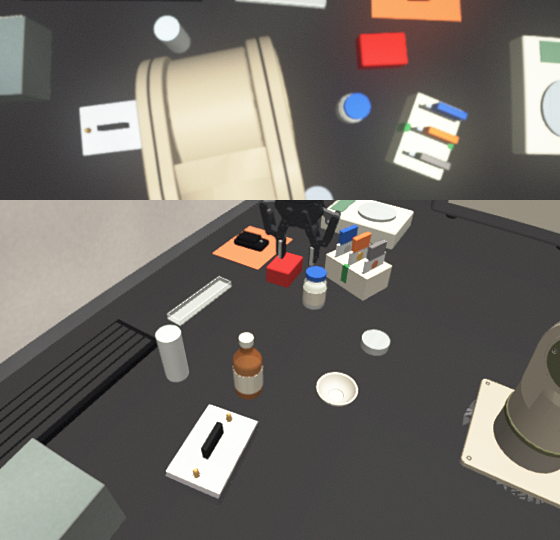

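The final view shows the plate flush with both brass pins through it, at about (229,418) and (196,472) in the lower picture. The orange paddle is in the rack and everything else is in place.

```bash
python3 -c "
from workcell import ticket
print(ticket.hand_in())"
```

```text
the job is handed in; nothing more can be done
None
```

I moved the orange paddle from the stage into the rack's middle slot, the one with the green clips. I then lowered the cover plate over both pins onto the stage, released both, and handed the job in at about 22 s on the robot's clock.

**Last checks:**
- **Paddle:** it touched the slot floor at the predicted height (tool at z 0.108 m, about 8 N). Its handle top is level with its neighbours.
- **Plate:** its top measures 37–38 mm high, where flush would be 38 mm. Tilt is about 0.001–0.002 rad, it is turned 9.0° like the stage, and both pins show through it.
- **Other things:** the blue and grey paddles stayed within measurement noise, and nothing else on the bench looks shifted in the last picture. The arm is clear at z 0.26 m.

**Disagreements:**
- The two cameras differ by about 1.5 mm in x, so I aligned each part relative to its slot or pins in the same camera rather than by absolute position.
- The last top view had the arm over part of the plate, so the plate's final centre and turn come from the side camera only.

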